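# Clamp a square tube in the welding jig

## Task

Push the loose rusty square steel tube along the plate of the welding jig, without lifting it, until it sits snug against the two side locators and the end locator. Then push the upright handle of the jig's own toggle clamp back and down until it snaps past its dead point and stays locked, the clamp's rubber tip pressing on the tube. Do not disturb the magnet square, chipping hammer and try square.

Things in the scene. Friction and masses are not known exactly. Their poses are not given: they have to be found in the camera images.
- jig: Welding jig fixed on the bench at varying place and yaw: dark steel base plate 244 x 200 x 10 mm (its x, y, z), origin at the centre of its underside. The tube lane runs along jig x on the -y half; two side locators border it at +y, an end locator at +x; a toggle clamp stands on the +y half in the plane x = 30 mm. The seated tube's centre lies at x = 30, y = -45 mm.
- side_face (a point): Point between the two steel side locator blocks, in the plane of their working faces (jig y = -25 mm, facing jig -y), at plate top level (10 mm). The blocks are 34 long x 18 x 20 mm high, centred at jig x = -25 and x = 60 mm.
- end_face (a point): Foot of the end locator's working face (jig x = +105 mm, y = -48 mm, facing jig -x) at plate top level. The block is 16 x 44 x 24 mm high, reaching from jig y = -70 to -26 mm.
- steel_tube: Loose rust-brown square steel tube 40 x 150 x 40 mm (its x, y, z), origin at the centre of its underside, 0.4 to 0.7 kg. It lies on the plate 22 to 45 mm short of its seat along jig x, 12 to 24 mm off it along jig -y and up to 0.07 rad askew; its own +y points along jig +x. Friction about 0.6.
- handle (a joint): Angle of the clamp handle, rad: 0 to 0.15 at the start (0 = 4 degrees back from upright), growing as it is pushed back (towards jig +y) and down. The tip meets the tube near 1.1, dead point 1.40, stop 1.50 (handle level, locked). Pin friction 0.16 N m holds it anywhere when open; up to 0.7 N m is needed before the dead point, then it runs to the stop by itself.
- clamp_tip: Black rubber tip, 19 mm across, on the spindle of the clamp arm; origin at the middle of its pressing face. With the clamp open the arm stands upright at jig y = 17 mm, 150 mm high above the bench, the tip pointing to jig -y at jig y = -10 to -20 mm, 125 mm high; locked, it presses on the tube's middle with some 25 N.
- handle_pivot (a point): Centre of the handle's pivot pin, fixed to the jig at x = 30, y = 72, z = 68 mm. The pin lies along jig x; the handle swings in the jig's y-z plane about it.
- grip_end (a point): Middle of the end face of the handle's black rubber grip, 150 mm from the pivot along the handle's middle line; moves with the handle. The grip is round, 19 to 23 mm thick, and covers the last 92 mm of the handle; the part below it is a 15 mm wide steel strap.
- magnet_square: Bystander: orange and black magnetic welding square, 65 x 65 x 15 mm, lying on the jig plate at its near left part; origin at the centre of its underside. Leave it alone.
- chipping_hammer: Bystander: chipping hammer with coil-spring grip, 170 x 257 x 24 mm, lying on the bench to the left of the jig; origin at the centre of its underside. Leave it alone.
- try_square: Bystander: steel try square, 172 x 100 x 16 mm, lying on the bench near the robot, well left of the jig; origin at the centre of its underside. Leave it alone.

How it is judged:
By the outcome, as a careful person would: the job done as asked, in the order asked, and still so for the second after the job is handed in, with the robot touching nothing.
It also fails if it takes over 64 s, if anything falls off the work surface, if the arm or the gripper's body presses on something with over 40 N, if the wrist force passes 120 N, or if a joint passes its speed limit or range.

## Robot

A 6-joint arm with a two-finger parallel gripper is mounted at the origin on a cart in front of the work surface, level with it; the furniture and walls round the work are solid. World frame = base frame: x ahead of the robot, y to its left, z up, the work surface at z = 0. Lengths are in m, angles in rad, forces in N, time in s.
With the tool pointing down it reaches from about 0.3 to 0.875 m from the base axis. Payload 6.4 kg.
Tool frame: the origin (TCP) lies where the fingers leave the gripper's body, on its centre line; the fingertips stand 73 mm ahead of it and the grasp point (between the pads) lies 54 mm ahead of it (ctrl.pinch_z is the distance from the TCP to the grasp point, in m); z points along the fingers, y is the direction in which the jaws open and shut (so a half turn about z gives the same grasp; the last joint's range is limited). The gripper opens to 85 mm and grips with 20 to 120 N. Pads are 22 mm wide; open, the fingers measure 114 mm over their backs; the gripper's body (76 mm by 85 mm) begins 54 mm behind the grasp point. The pads swing forward as they close: fully open they stand 13 mm farther back than shut.
Start: joints at [1.138, 0.181, 1.607, -0, 1.354, -0.206], TCP at [0.129, 0.56, 0.304] pointing down, gripper open.
Joint ranges: [-2.99, 2.99], [-0.89, 2.07], [0.3, 2.58], [-1.14, 4.28], [0, 2.63], [-3.12, 3.12]. Speed limits (rad/s): [2.57, 2.57, 3.01, 3.14, 3.14, 3.14].

## Interface

Orientations are given as a unit quaternion [w, x, y, z].
In Python, from bench import ctrl, camera, camera_model gives the robot as it stands.
- The arm moves only by the tool arm_command, never from a script. Its argument "series" is a list of rows, each a list of 7 numbers: the shift along the tool's x, y, z in m, then the turn, a rotation vector about the tool's x, y, z in degrees, then the finger opening in m, from 0 to 0.0854. In form: [[tx, ty, tz, rx, ry, rz, gripper], ...]. A call has exactly 5 rows; each row is the pose to reach, as a shift and turn from the pose commanded when the call began, along the tool's axes at that moment; what a row does not reach only later rows make up. A row lasts 1/10 s, in which the tool goes at most 50 mm and 8.59 degrees, less where a joint would pass 70% of its speed; a pose out of reach is approached as far as the arm can. A call with a gripper value outside its range is refused whole. The fingers move at their own pace and stop on an object; the grip force is fixed at half the most. Time passes only in rows, so rows that repeat a pose let the fingers close, or fill a call up. It gives the time, the measured TCP pose, the force and the opening at its end, in the units of the state.
- ctrl.get_obs(): the state, without advancing time (a new reading comes with each control period).
- camera(name): name is "side" or "top" or "wrist"; returns (picture, depth): 384x512x3 uint8, red, green, blue; 384x512 float32, m along the optical axis (not along the pixel's ray), 0 where there is no reading.
- camera_model(name): a dict with "K" (3x3 intrinsics, pixels), "distortion" ([k1, k2, p1, p2, k3] as OpenCV has them; the pictures are not rectified), "position" and "attitude" of the camera in the world. Camera axes: x right, y down, z forward; pixel columns grow to the right and rows downward; lengths in m; the calibration is good to about 2 mm. A picture is of the moment at which its call begins: read the wrist's pose just before it. camera_model takes no time and is no camera call; for the wrist camera it gives the pose at the moment of the call.
- ctrl.hand_in(): hands the job in, once; it reports no verdict.
The state is a dict: "time_s": time; "q": joint angles; "dq": joint speeds; "joint_efforts": joint torques, N m; "eef_pos": TCP position; "eef_rot": TCP orientation; "wrist_force": force on the tool from outside, world axes, zero at the start; "torque": the same for the moment, N m; "opening": opening from 0.0 (shut) to 1.0 (fully open).
Only numpy, scipy, OpenCV 4.12 (cv2) and the standard library are available. Lean on these libraries where they do the work, as an engineer would, in place of code of your own. Each camera call takes 0.05 s, during which the arm holds its last target. There are 200 camera calls.

## Working session

There is one attempt and no reset: what is moved stays moved. The work goes in short steps, Python scripts to look and compute and a tool call to move; the robot and the scene stay as the last step left them, time stands still between calls to the robot, and variables do not carry over. Pictures are saved under pics/ and viewed, about 8 in all and at most 12, crops included, and the job is handed in when it is done.

Besides the shell and the picture viewer there is one more tool, called after "Call:" in YAML: its name, and indented under it one key for each argument. arm_command: Moves the arm, as the interface text tells. Its arguments: {"type":"object","properties":{"series":{"type":"array","items":{"type":"array","items":{"type":"number"}}}},"required":["series"]}

```bash
mkdir -p pics; ls
python3 - <<'E'
from bench import ctrl,camera,camera_model
import cv2,numpy as np
for n in("top","side"):
    p,d=camera(n); m=camera_model(n); np.savez(f"pics/{n}0.npz",p=p,d=d)
    cv2.imwrite(f"pics/{n}0.png",p[:,:,::-1]); print(n,m)
o=ctrl.get_obs();print(o)
E
```

```text
pics
top {'K': array([[402.23684212,   0.        , 257.8180558 ],
       [  0.        , 402.23684212, 188.91183145],
       [  0.        ,   0.        ,   1.        ]]), 'distortion': array([-0.10219809,  0.        ,  0.        ,  0.        ,  0.        ]), 'position': array([0.37465666, 0.24656475, 1.27729061]), 'attitude': array([-0.04041053,  0.71166502, -0.69946555,  0.05145711])}
side {'K': array([[410.26262158,   0.        , 260.41791436],
       [  0.        , 410.26262158, 189.39642026],
       [  0.        ,   0.        ,   1.        ]]), 'distortion': array([0.01468466, 0.        , 0.        , 0.        , 0.        ]), 'position': array([0.41390837, 1.03880992, 0.80465709]), 'attitude': array([ 0.02874589, -0.05705517,  0.90358244, -0.42362383])}
{'time_s': 0.1, 'q': array([ 1.13771322e+00,  1.81512769e-01,  1.60792435e+00, -6.20946454e-06,
        1.35378144e+00, -2.06304526e-01]), 'dq': array([ 1.19920575e-05, -3.50223272e-03, -2.15638904e-03,  8.09249314e-04,
       -1.22533322e-04, -4.70492261e-04]), 'joint_efforts': array([ 1.08365130e-04, -4.45875120e+01, -3.52236986e+01, -3.69868858e-04,
        4.18540119e-03, -2.47587883e-05]), 'eef_pos': array([0.12910381, 0.55992151, 0.30304036]), 'eef_rot': array([-2.52614922e-04,  1.13145765e-01,  9.93578067e-01, -7.72718214e-04]), 'wrist_force': array([-1.29393909e-05,  5.37245627e-01,  2.28076918e-01]), 'torque': array([ 0.00775384, -0.02694345, -0.00638031]), 'opening': 0.9991721272533299}
```

View pics/top0.png

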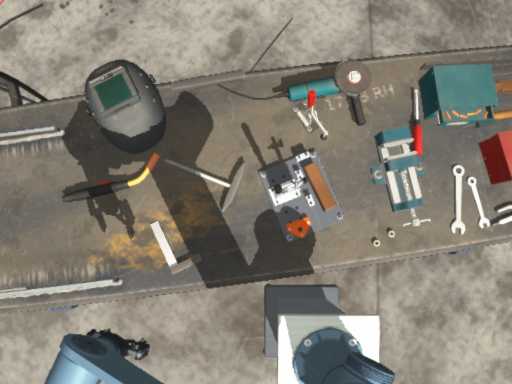

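View pics/side0.png

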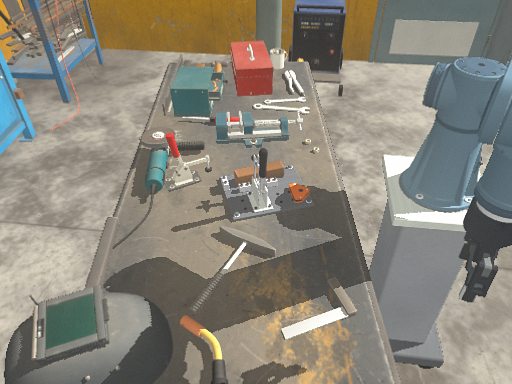

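The top view shows the jig near (302,195) with jig +x pointing up and to the left, the tube at (320,187), the magnet square at (298,228) and the clamp at (288,187). The side view shows the upright black handle at (263,160).

```bash
cat > h.py <<'E'
import numpy as np,cv2
from scipy.spatial.transform import Rotation as R
def rot(q): return R.from_quat(np.roll(q,-1)).as_matrix()
def rays(m,uv):
    u=cv2.undistortPoints(np.float64(uv).reshape(-1,1,2),m["K"],m["distortion"])[:,0]
    return np.c_[u,np.ones(len(u))]
def plane(m,uv,z):
    d=rays(m,uv)@rot(m["attitude"]).T; c=m["position"]
    return c+d*((z-c[2])/d[:,2])[:,None]
def cloud(m,d):
    v,u=np.mgrid[:d.shape[0],:d.shape[1]]
    r=rays(m,np.c_[u.ravel(),v.ravel()])*d.reshape(-1,1)
    return (r@rot(m["attitude"]).T+m["position"]).reshape(*d.shape,3)
def proj(m,X):
    Rm=rot(m["attitude"])
    p,_=cv2.projectPoints((np.atleast_2d(X)-m["position"])@Rm,np.zeros(3),np.zeros(3),m["K"],m["distortion"]); return p[:,0]
E
python3 - <<'E'
from bench import ctrl,camera,camera_model
from h import *
m=camera_model("top");f=np.load("pics/top0.npz");p,d=f["p"],f["d"]
X=cloud(m,d)
hsv=cv2.cvtColor(p,cv2.COLOR_RGB2HSV)
roi=np.zeros(d.shape,bool);roi[145:245,255:350]=1
tube=roi&(hsv[...,0]<15)&(hsv[...,1]>120)&(X[...,2]>.035)&(X[...,2]<.065)
n,l,s,c=cv2.connectedComponentsWithStats(tube.astype(np.uint8));k=1+s[1:,4].argmax();t=l==k
v,u=np.where(t);P=plane(m,np.c_[u,v],.05)
print("tube",len(u),np.median(X[t][:,2]),cv2.minAreaRect(np.float32(P[:,:2]*1000)))
hi=roi&(X[...,2]>.006)&(d>0)
n,l,s,c=cv2.connectedComponentsWithStats(hi.astype(np.uint8));k=1+s[1:,4].argmax();t=l==k
Q=X[t];print("jig",t.sum(),cv2.minAreaRect(np.float32(Q[Q[:,2]<.016][:,:2]*1000)))
print(np.percentile(X[roi][:,2],[5,50,99.5]))
w=camera_model("wrist");print(w)
o=ctrl.get_obs();Rm=rot(o["eef_rot"]);print("cam in tool",Rm.T@(w["position"]-o["eef_pos"]),Rm.T@rot(w["attitude"]),Rm)
cv2.imwrite("pics/crop.png",cv2.resize(p[140:250,250:355,::-1],None,fx=5,fy=5,interpolation=cv2.INTER_CUBIC))
E
```

```text
tube 593 0.05063783028290514 ((547.4840087890625, 39.19856262207031), (145.43917846679688, 39.59615707397461), 26.466522216796875)
jig 4687 ((524.1013793945312, 91.67853546142578), (251.94525146484375, 204.39520263671875), 23.516769409179688)
[-0.00246888  0.00633783  0.21906586]
{'K': array([[292.91617091,   0.        , 257.87339098],
       [  0.        , 292.91617091, 192.62866899],
       [  0.        ,   0.        ,   1.        ]]), 'distortion': array([-0.02187512,  0.        ,  0.        ,  0.        ,  0.        ]), 'position': array([0.05449948, 0.57690741, 0.37178476]), 'attitude': array([0.12096301, 0.77375463, 0.61448702, 0.09527552])}
cam in tool [ 0.07653573 -0.00033239 -0.06871892] [[-1.86660321e-03 -9.52481209e-01 -3.04591633e-01]
 [ 9.99998188e-01 -1.89140889e-03 -2.13625036e-04]
 [-3.72633491e-04 -3.04591480e-01  9.52483014e-01]] [[-9.74395944e-01  2.24837910e-01 -6.76844879e-04]
 [ 2.24838691e-01  9.74394878e-01 -1.47834712e-03]
 [ 3.27125706e-04 -1.59267636e-03 -9.99998678e-01]]
```

View pics/crop.png

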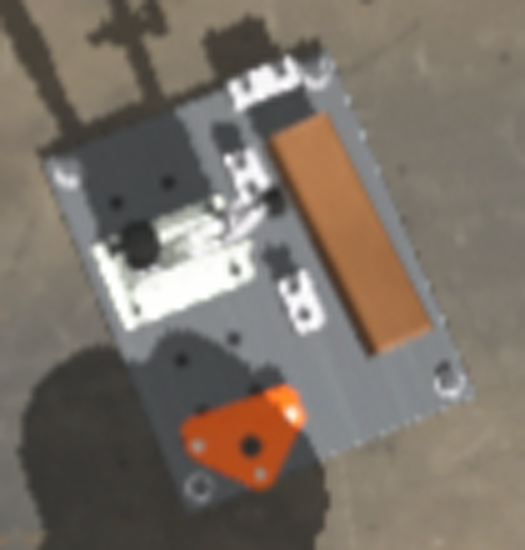

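The crop shows the tube running from (300,125) to (405,345), the side locators at (243,170) and (300,300), the end locator at (262,85), the clamp tip at (275,198) and the handle grip at (138,243). The jig is at about (0.524, 0.092), yaw 23.5°. Next I'll move the wrist camera above it, with tool x along jig -y.

```bash
cat >> h.py <<'E'
JC=np.array([.5241,.0917]);JY=np.radians(23.5)
def j2w(p): 
    c,s=np.cos(JY),np.sin(JY);p=np.asarray(p,float)
    return np.r_[JC+np.array([[c,-s],[s,c]])@p[:2],p[2]]
def w2j(P):
    P=np.atleast_2d(P);c,s=np.cos(JY),np.sin(JY)
    return np.c_[(P[:,:2]-JC)@np.array([[c,-s],[s,c]]),P[:,2]]
def Rt(): # tool x = jig -y, z down
    c,s=np.cos(JY),np.sin(JY); x=np.array([s,-c,0]);z=np.array([0,0,-1.]);return np.c_[x,np.cross(z,x),z]
def goto(o,pj,world=False):
    Rm=rot(o["eef_rot"]);t=pj if world else j2w(pj)
    return np.round(1000*Rm.T@(t-o["eef_pos"]),1),np.round(R.from_matrix(Rm.T@Rt()).as_rotvec(degrees=True),2)
E
python3 - <<'E'
from bench import ctrl
from h import *
print(goto(ctrl.get_obs(),[0,-.057,.32]))
E
```

```text
(array([-524.1, -413.3,  -16.5]), array([-3.0000e-02, -1.1000e-01, -1.2649e+02]))
```

Call:
arm_command:
  series:
    - [-0.035, -0.028, -0.01, 0, 0, -8.5, 0]
    - [-0.07, -0.055, -0.016, 0, 0, -17, 0]
    - [-0.105, -0.083, -0.016, 0, 0, -25.5, 0]
    - [-0.14, -0.11, -0.016, 0, 0, -34, 0]
    - [-0.175, -0.138, -0.016, 0, 0, -42, 0]

```text
time_s: 0.6
eef_pos: [0.265, 0.391, 0.3197]
eef_rot: [-0.0, -0.231, 0.973, -0.0]
wrist_force: [0.2, 0.5, 0.4]
opening: 0.141
```

Run:
```python
from bench import ctrl
from h import *
print(goto(ctrl.get_obs(),[0,-.057,.32]),ctrl.get_obs()["eef_pos"])
```

```text
(array([-9.320e+01, -4.408e+02, -3.000e-01]), array([ 0.000e+00, -2.000e-02, -8.673e+01])) [0.26504808 0.39099705 0.31969073]
```

Call:
arm_command:
  series:
    - [-0.01, -0.045, 0, 0, 0, -8.5, 0]
    - [-0.02, -0.09, 0, 0, 0, -17, 0]
    - [-0.03, -0.135, 0, 0, 0, -25.5, 0]
    - [-0.04, -0.18, 0, 0, 0, -34, 0]
    - [-0.047, -0.22, 0, 0, 0, -42, 0]

```text
time_s: 1.1
eef_pos: [0.3962, 0.2274, 0.3198]
eef_rot: [-0.0, -0.524, 0.852, 0.0]
wrist_force: [0.5, 1.2, 0.4]
opening: 0.002
```

Run:
```python
from bench import ctrl
from h import *
print(goto(ctrl.get_obs(),[0,-.057,.32]),ctrl.get_obs()["eef_pos"])
```

```text
(array([ 100.1, -219.1,   -0.3]), array([ 1.000e-02,  0.000e+00, -5.025e+01])) [0.39623098 0.22741253 0.31977532]
```

Call:
arm_command:
  series:
    - [0.02, -0.045, 0, 0, 0, -8.5, 0]
    - [0.04, -0.09, 0, 0, 0, -17, 0]
    - [0.06, -0.135, 0, 0, 0, -25.5, 0]
    - [0.08, -0.18, 0, 0, 0, -34, 0]
    - [0.1, -0.219, 0, 0, 0, -42.5, 0]

```text
time_s: 1.6
eef_pos: [0.525, 0.1414, 0.313]
eef_rot: [0.028, 0.734, -0.677, 0.035]
wrist_force: [0.4, 0.1, -0.1]
opening: 0.0
```

Run:
```python
from bench import ctrl
from h import *
print(goto(ctrl.get_obs(),[0,-.057,.32]),ctrl.get_obs()["eef_pos"])
```

```text
(array([103.6, -13.6,   2.4]), array([  0.45,  -5.14, -18.86])) [0.52498029 0.1414189  0.31303005]
```

Call:
arm_command:
  series:
    - [0.03, -0.005, 0.001, 0, -1.5, -5, 0]
    - [0.06, -0.009, 0.002, 0, -3, -11, 0]
    - [0.09, -0.012, 0.002, 0, -4, -16, 0]
    - [0.104, -0.014, 0.002, 0, -5, -18.8, 0]
    - [0.104, -0.014, 0.002, 0, -5, -18.8, 0]

```text
time_s: 2.1
eef_pos: [0.5001, 0.222, 0.2952]
eef_rot: [0.036, 0.792, -0.608, 0.047]
wrist_force: [-0.3, -0.0, 0.6]
opening: 0.001
```

Run:
```python
from bench import ctrl
from h import *
print(goto(ctrl.get_obs(),[0,-.057,.32]),ctrl.get_obs()["eef_pos"],ctrl.get_obs()["q"])
```

```text
(array([190. ,   1.8,  -2.3]), array([ 0.53, -6.77, -8.57])) [0.50007325 0.22195642 0.29524508] [ 0.25490345  0.14031829  1.67491877 -0.12207029  1.32776919 -3.11759456]
```

q6 has run to its range end, so this orientation is out. I'll switch to tool x along jig -x, with q6 near -2, and raise first.

```bash
cat >> h.py <<'E'
def Rt(): # tool x = jig -x, tool y = jig +y, z down
    c,s=np.cos(JY),np.sin(JY); x=np.array([-c,-s,0]);z=np.array([0,0,-1.]);return np.c_[x,np.cross(z,x),z]
E
python3 - <<'E'
from bench import ctrl
from h import *
o=ctrl.get_obs();print(Rt(),goto(o,np.array([.50,.222,.35]),True),goto(o,[-.06,-.04,.35]))
E
```

```text
[[-0.91706007 -0.39874907  0.        ]
 [-0.39874907  0.91706007  0.        ]
 [ 0.          0.         -1.        ]] (array([  6.4,   0.1, -54.4]), array([-4.81, -5.62, 81.32])) (array([185.8,  63.7, -33. ]), array([-4.81, -5.62, 81.32]))
```

Call:
arm_command:
  series:
    - [0.003, 0, -0.03, -0.5, -0.5, 8, 0]
    - [0.006, 0, -0.054, -1, -1, 16, 0]
    - [0.006, 0, -0.054, -1.5, -1.5, 24, 0]
    - [0.006, 0, -0.054, -2, -2, 32, 0]
    - [0.006, 0, -0.054, -2.5, -2.8, 40, 0]

```text
time_s: 2.6
eef_pos: [0.5006, 0.2218, 0.3505]
eef_rot: [-0.019, -0.533, 0.846, -0.024]
wrist_force: [-1.3, -0.5, 0.4]
opening: 0.0
```

Run:
```python
from bench import ctrl
from h import *
o=ctrl.get_obs();print(goto(o,np.array([.50,.222,.35]),True),goto(o,[-.06,-.04,.35]),o["q"])
```

```text
(array([0. , 0.6, 0.4]), array([-2.33, -2.82, 40.9 ])) (array([178.3, -68.2,  12.4]), array([-2.33, -2.82, 40.9 ])) [ 0.2273033   0.1010344   1.60299729 -0.05928458  1.45854811 -2.46044024]
```

Call:
arm_command:
  series:
    - [0.036, -0.014, 0.002, -0.5, -0.6, 8, 0]
    - [0.072, -0.028, 0.005, -1, -1.2, 16, 0]
    - [0.108, -0.042, 0.008, -1.5, -1.8, 25, 0]
    - [0.144, -0.056, 0.01, -2, -2.4, 33, 0]
    - [0.178, -0.068, 0.012, -2.3, -2.8, 41, 0]

```text
time_s: 3.1
eef_pos: [0.4857, 0.0299, 0.3504]
eef_rot: [0.0, -0.203, 0.979, -0.0]
wrist_force: [0.5, 0.1, 0.3]
opening: -0.002
```

```bash
cat > look.py <<'E'
import sys
from bench import ctrl,camera,camera_model
from h import *
o=ctrl.get_obs();m=camera_model("wrist");p,d=camera("wrist")
np.savez(f"pics/{sys.argv[1]}.npz",p=p,d=d,**{k:m[k] for k in m})
cv2.imwrite(f"pics/{sys.argv[1]}.png",p[:,:,::-1])
print(o["time_s"],o["q"],goto(o,[-.06,-.04,.35]))
E
python3 look.py w1
```

```text
3.1 [-1.82638113e-01 -5.97767645e-02  1.76594192e+00 -6.17611506e-04
  1.43478855e+00 -2.16122219e+00] (array([0.2, 1.4, 0.4]), array([-0.05,  0.01, -0.13]))
```

View pics/w1.png

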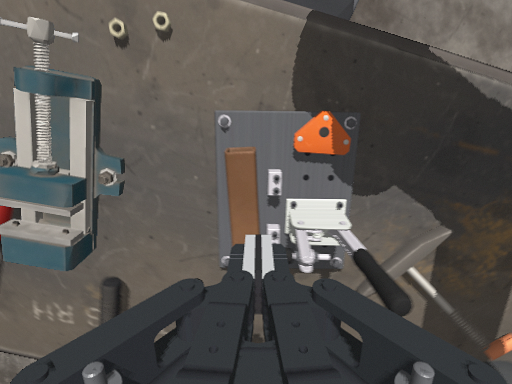

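The wrist view, with up being jig -x, shows the plate corners at (218,112) and (357,112), the tube from (240,150) down, a side locator at (275,182), the clamp at (320,225) and the grip at (385,280). The fingers hide the far end.

Run:
```python
from h import *
f=np.load("pics/w1.npz");m={k:f[k] for k in("K","distortion","position","attitude")};p,d=f["p"],f["d"]
X=cloud(m,d);J=w2j(X.reshape(-1,3)).reshape(X.shape);Z=X[...,2]
hsv=cv2.cvtColor(p,cv2.COLOR_RGB2HSV)
roi=np.zeros(d.shape,bool);roi[95:262,195:375]=1
print("bench z",np.median(Z[100:200,150:200]),"plate z",np.median(Z[150:220,262:266]))
pl=roi&(abs(Z-np.median(Z[150:220,262:266]))<.004)
P=J[pl]
# edges: per-row left extreme, per-col top extreme
L=[];T=[]
for r in range(125,245):
    u=np.where(pl[r,200:240])[0]
    if len(u): L.append(plane(m,[[200+u[0]-.5,r]],.01)[0])
for c in range(235,345):
    v=np.where(pl[97:140,c])[0]
    if len(v): T.append(plane(m,[[c,97+v[0]-.5]],.01)[0])
for n,e in(("left",L),("top",T)):
    e=w2j(np.array(e))*1000
    k=0 if n=="left" else 1
    a=np.polyfit(e[:,k],e[:,1-k],1);r=e[:,1-k]-np.polyval(a,e[:,k]);g=abs(r)<2;a=np.polyfit(e[g,k],e[g,1-k],1)
    print(n,"slope deg",np.degrees(a[0]),"at centre",a[1],g.sum())
t=roi&(hsv[...,0]<15)&(hsv[...,1]>90)&(abs(Z-.05)<.008);t[:,265:]=0
print("tube z",np.median(Z[t]))
v,u=np.where(t);Q=w2j(plane(m,np.c_[u,v],.05))*1000
print("tube rect jig",cv2.boxPoints(cv2.minAreaRect(np.float32(Q[:,:2]))),cv2.minAreaRect(np.float32(Q[:,:2])))
b=roi&(abs(Z-.03)<.005)&(hsv[...,1]<60);b[:,:262]=0;b[:,287:]=0;b[:165]=0;b[200:]=0
v,u=np.where(b);Q=w2j(plane(m,np.c_[u,v],.03))*1000;print("block1",len(u),Q.min(0),Q.max(0))
f=np.load("pics/top0.npz");
from bench import camera_model
m=camera_model("top");X=cloud(m,f["d"]);J=w2j(X.reshape(-1,3)).reshape(X.shape)
w=(J[...,2]>.1)&(abs(J[...,0]-.03)<.1)&(abs(J[...,1]-.05)<.1)
Q=J[w]*1000;g=Q[Q[:,2]>190];print("handle top",len(g),g.mean(0),g.min(0),g.max(0))
q=Q[(Q[:,2]>140)&(Q[:,2]<165)];print("arm",q.mean(0),len(q))
```

```text
bench z -0.0014445610169186163 plate z 0.008662051173408292
left slope deg -0.6377395749614556 at centre -102.98724821130764 120
top slope deg 0.69807333992239 at centre -121.57783375987808 100
tube z 0.048538727358296896
tube rect jig [[-74.41489  -46.960907]
 [-72.8535   -84.8266  ]
 [ 57.03398  -79.4707  ]
 [ 55.472595 -41.60501 ]] ((-8.690452575683594, -63.21580505371094), (129.99786376953125, 37.89787292480469), 2.3612477779388428)
block1 307 [-41.70518945 -27.71326508  30.        ] [ -8.61320116 -10.71605057  30.        ]
handle top 58 [ 29.62924574  82.74129173 214.88642441] [ 19.78150583  71.31323703 192.28136313] [ 41.83140277  92.58740738 220.09407353]
arm [ 27.57030591  25.01469481 147.16472794] 26
```

```bash
sed -i 's/^JC=.*/JC=np.array([.5252,.0891]);JY=np.radians(22.85)/' h.py
python3 - <<'E'
from bench import ctrl
from h import *
f=np.load("pics/w1.npz");m={k:f[k] for k in("K","distortion","position","attitude")}
X=cloud(m,f["d"]);o=ctrl.get_obs();T=(X.reshape(-1,3)-o["eef_pos"])@rot(o["eef_rot"])*1000
T=T[(f["d"].ravel()>0)&(T[:,2]<90)&(abs(T[:,1])<110)&(T[:,2]>-60)]
for a in range(-60,90,10):
    q=T[(T[:,2]>=a)&(T[:,2]<a+10)]
    if len(q)>5: print(a,len(q),"x",q[:,0].min().round(),q[:,0].max().round(),"y",np.percentile(q[:,1],[1,99]).round())
print(goto(o,[.005,-.120,.20]))
E
```

```text
-30 646 x 15.0 19.0 y [-16.  21.]
-20 7835 x 3.0 18.0 y [-58.  63.]
-10 9883 x -10.0 16.0 y [-54.  58.]
0 6869 x -13.0 16.0 y [-46.  51.]
10 5839 x -13.0 13.0 y [-38.  43.]
20 3170 x -14.0 12.0 y [-32.  37.]
30 922 x -15.0 11.0 y [-17.  22.]
40 610 x 3.0 9.0 y [-11.  16.]
50 600 x 3.0 9.0 y [-11.  16.]
60 380 x 3.0 9.0 y [-10.  15.]
70 24 x 8.0 8.0 y [-4.  8.]
(array([-66.3, -76.3, 150.6]), array([-0.22, -0.07, -0.04]))
```

Call:
arm_command:
  series:
    - [-0.02, -0.03, 0.04, 0, 0, 0, 0]
    - [-0.04, -0.06, 0.08, 0, 0, 0, 0]
    - [-0.056, -0.082, 0.12, 0, 0, 0, 0]
    - [-0.056, -0.082, 0.16, 0, 0, 0, 0]
    - [-0.056, -0.082, 0.2, -0.2, 0, 0, 0]

```text
time_s: 3.65
eef_pos: [0.5708, -0.022, 0.1484]
eef_rot: [-0.001, -0.205, 0.979, 0.001]
wrist_force: [0.5, 0.3, -1.0]
opening: 0.006
```

Call:
arm_command:
  series:
    - [0, 0, 0.02, 0, 0, 0, 0]
    - [0, 0, 0.04, 0, 0, 0, 0]
    - [0, 0, 0.053, 0, 0, 0, 0]
    - [0, 0.005, 0.053, 0, 0, 0, 0]
    - [0, 0.015, 0.053, 0, 0, 0, 0]

```text
time_s: 4.15
eef_pos: [0.5651, -0.0081, 0.0982]
eef_rot: [0.0, -0.205, 0.979, 0.001]
wrist_force: [0.7, -0.4, -0.4]
opening: -0.001
```

```bash
cat > st.py <<'E'
from bench import ctrl
from h import *
o=ctrl.get_obs();print(o["time_s"],"jig mm",(w2j(o["eef_pos"])*1000).round(1),"F jig",(w2j(np.r_[JC,0]+o["wrist_force"])).round(1),goto(o,[-.005,-.08,.097]))
E
python3 st.py
```

```text
4.15 jig mm [[  -0.9 -105.1   98.2]] F jig [[ 0.5 -0.6 -0.4]] (array([ 3.7, 25.2,  1.2]), array([0.08, 0.02, 0.79]))
```

Call:
arm_command:
  series:
    - [0.002, 0.005, 0, 0, 0, 0.4, 0]
    - [0.004, 0.009, 0, 0, 0, 0.8, 0]
    - [0.004, 0.013, 0, 0, 0, 0.8, 0]
    - [0.004, 0.017, 0, 0, 0, 0.8, 0]
    - [0.004, 0.021, 0, 0, 0, 0.8, 0]

```text
time_s: 4.65
eef_pos: [0.5535, 0.0087, 0.0984]
eef_rot: [0.001, -0.198, 0.98, 0.0]
wrist_force: [1.1, -4.6, 2.7]
opening: -0.001
```

```bash
python3 st.py
```

```text
4.65 jig mm [[ -5.1 -85.1  98.4]] F jig [[-0.8 -4.7  2.7]] (array([-0.1,  5.1,  1.4]), array([-0.01,  0.07, -0.  ]))
```

Sliding at about 4.7 N. I'll continue in small steps until the locators stop it.

Call:
arm_command:
  series:
    - [0, 0.002, 0, 0, 0, 0, 0]
    - [0, 0.004, 0, 0, 0, 0, 0]
    - [0, 0.005, 0, 0, 0, 0, 0]
    - [0, 0.006, 0, 0, 0, 0, 0]
    - [0, 0.006, 0, 0, 0, 0, 0]

```text
time_s: 5.15
eef_pos: [0.5514, 0.0142, 0.0984]
eef_rot: [0.001, -0.198, 0.98, 0.0]
wrist_force: [1.1, -4.4, 3.2]
opening: 0.001
```

```bash
python3 st.py
```

```text
5.15 jig mm [[ -5.  -79.2  98.4]] F jig [[-0.7 -4.5  3.2]] (array([ 0. , -0.8,  1.4]), array([ 0.  ,  0.07, -0.01]))
```

Call:
arm_command:
  series:
    - [0, 0.001, 0, 0, 0, 0, 0]
    - [0, 0.002, 0, 0, 0, 0, 0]
    - [0, 0.003, 0, 0, 0, 0, 0]
    - [0, 0.003, 0, 0, 0, 0, 0]
    - [0, 0.003, 0, 0, 0, 0, 0]

```text
time_s: 5.65
eef_pos: [0.5504, 0.0158, 0.0985]
eef_rot: [0.001, -0.198, 0.98, -0.001]
wrist_force: [1.8, -9.9, 3.4]
opening: -0.001
```

```bash
python3 st.py
```

```text
5.65 jig mm [[ -5.2 -77.3  98.5]] F jig [[-2.2 -9.8  3.4]] (array([-0.2, -2.7,  1.5]), array([-0.09,  0.05, -0.  ]))
```

Call:
arm_command:
  series:
    - [0, 0.002, 0, 0, 0, 0, 0]
    - [0, 0.003, 0, 0, 0, 0, 0]
    - [0, 0.004, 0, 0, 0, 0, 0]
    - [0, 0.004, 0, 0, 0, 0, 0]
    - [0, 0.004, 0, 0, 0, 0, 0]

```text
time_s: 6.15
eef_pos: [0.5501, 0.0167, 0.0994]
eef_rot: [0.001, -0.198, 0.98, -0.003]
wrist_force: [0.7, -23.0, 7.0]
opening: -0.003
```

```bash
python3 st.py;python3 look.py w2
```

```text
6.15 jig mm [[ -5.2 -76.4  99.4]] F jig [[ -8.2 -21.5   7. ]] (array([-0.2, -3.6,  2.5]), array([-0.4 ,  0.08,  0.02]))
6.15 [-0.18306132  0.39943086  1.79909121 -0.00616662  0.93803368 -2.14929987] (array([  54.5,   34.6, -250.9]), array([-0.4 ,  0.08,  0.02]))
```

View pics/w2.png

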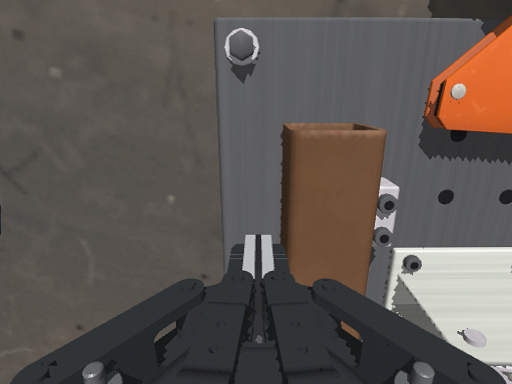

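The tube lies flush along the near side locator, top face x 283–385 px, and the push force rose to 21 N. Next I'll go round to its open -x end.

Call:
arm_command:
  series:
    - [0, -0.02, 0, 0, 0, 0, 0]
    - [0, -0.04, -0.01, 0.2, 0, 0, 0]
    - [0.04, -0.04, -0.03, 0.4, 0, 0, 0]
    - [0.08, -0.04, -0.03, 0.4, 0, 0, 0]
    - [0.11, -0.015, -0.03, 0.4, 0, 0, 0]

```text
time_s: 6.7
eef_pos: [0.452, -0.0375, 0.1284]
eef_rot: [0.001, -0.197, 0.98, -0.003]
wrist_force: [-0.5, 0.6, -0.2]
opening: -0.002
```

```bash
sed -i 's/\[-.005,-.08,.097\]/[-.100,-.045,.100]/' st.py; python3 st.py
```

```text
6.7 jig mm [[-116.6  -88.3  128.4]] F jig [[-0.3  0.7 -0.2]] (array([-16.5,  43.5,  28.1]), array([-0.36,  0.04, -0.15]))
```

Call:
arm_command:
  series:
    - [0, 0.02, 0, -0.2, 0, 0, 0]
    - [0, 0.044, 0.01, -0.3, 0, 0, 0]
    - [0, 0.044, 0.028, -0.3, 0, 0, 0]
    - [-0.008, 0.044, 0.028, -0.3, 0, 0, 0]
    - [-0.016, 0.044, 0.028, -0.3, 0, 0, 0]

```text
time_s: 7.2
eef_pos: [0.4507, 0.0112, 0.0998]
eef_rot: [-0.0, -0.198, 0.98, 0.0]
wrist_force: [0.7, 0.4, -0.1]
opening: 0.001
```

Call:
arm_command:
  series:
    - [-0.005, 0, 0, 0, 0, 0, 0]
    - [-0.01, 0, 0, 0, 0, 0, 0]
    - [-0.015, 0, 0, 0, 0, 0, 0]
    - [-0.02, 0, 0, 0, 0, 0, 0]
    - [-0.024, 0, 0, 0, 0, 0, 0]

```text
time_s: 7.7
eef_pos: [0.4716, 0.0205, 0.0993]
eef_rot: [-0.001, -0.198, 0.98, 0.0]
wrist_force: [-5.2, -3.2, 3.6]
opening: 0.001
```

```bash
python3 st.py
```

```text
7.7 jig mm [[-76.  -42.4  99.3]] F jig [[-6.1 -0.9  3.6]] (array([24. , -2.6, -0.7]), array([ 0.04, -0.14,  0.02]))
```

Call:
arm_command:
  series:
    - [-0.003, -0.001, 0, 0, 0, 0, 0]
    - [-0.006, -0.001, 0, 0, 0, 0, 0]
    - [-0.009, -0.001, 0, 0, 0, 0, 0]
    - [-0.012, -0.001, 0, 0, 0, 0, 0]
    - [-0.014, -0.001, 0, 0, 0, 0, 0]

```text
time_s: 8.2
eef_pos: [0.4848, 0.025, 0.0992]
eef_rot: [-0.001, -0.198, 0.98, 0.0]
wrist_force: [-4.8, -2.6, 3.7]
opening: -0.003
```

Call:
arm_command:
  series:
    - [-0.001, 0, 0, 0, 0, 0, 0]
    - [-0.002, 0, 0, 0, 0, 0, 0]
    - [-0.003, 0, 0, 0, 0, 0, 0]
    - [-0.004, 0, 0, 0, 0, 0, 0]
    - [-0.004, 0, 0, 0, 0, 0, 0]

```text
time_s: 8.7
eef_pos: [0.4892, 0.0267, 0.0992]
eef_rot: [0.0, -0.198, 0.98, 0.0]
wrist_force: [-2.0, -0.1, -1.5]
opening: -0.001
```

```bash
python3 st.py
```

```text
8.7 jig mm [[-57.5 -43.5  99.2]] F jig [[-1.9  0.7 -1.5]] (array([42.5, -1.5, -0.8]), array([ 0.,  0., -0.]))
```

Call:
arm_command:
  series:
    - [-0.001, 0, 0, 0, 0, 0, 0]
    - [-0.002, 0, 0, 0, 0, 0, 0]
    - [-0.003, 0, 0, 0, 0, 0, 0]
    - [-0.004, 0, 0, 0, 0, 0, 0]
    - [-0.004, 0, 0, 0, 0, 0, 0]

```text
time_s: 9.2
eef_pos: [0.491, 0.0274, 0.0993]
eef_rot: [-0.003, -0.198, 0.98, -0.0]
wrist_force: [-11.9, -6.8, 8.1]
opening: 0.005
```

```bash
python3 st.py
```

```text
9.2 jig mm [[-55.4 -43.6  99.3]] F jig [[-13.6  -1.6   8.1]] (array([44.6, -1.4, -0.5]), array([ 0.04, -0.31,  0.05]))
```

Call:
arm_command:
  series:
    - [-0.003, 0, 0, 0, 0, 0, 0]
    - [-0.0045, 0, 0, 0, 0, 0, 0]
    - [-0.0045, 0, 0, 0, 0, 0, 0]
    - [-0.0045, 0, 0, 0, 0, 0, 0]
    - [-0.0045, 0, 0, 0, 0, 0, 0]

```text
time_s: 9.7
eef_pos: [0.4916, 0.0278, 0.0991]
eef_rot: [-0.008, -0.199, 0.98, -0.0]
wrist_force: [-30.9, -17.2, 26.1]
opening: 0.001
```

```bash
python3 st.py; python3 look.py w3;  python3 - <<'E'
from h import *
f=np.load("pics/w3.npz");p=f["p"]
cv2.imwrite("pics/w3c.png",cv2.resize(p[60:320,190:460,::-1],None,fx=2.2,fy=2.2))
E
```

```text
9.7 jig mm [[-54.7 -43.5  99.1]] F jig [[-35.1  -3.9  26.1]] (array([45.3, -1.4, -0.2]), array([ 0.12, -0.86,  0.11]))
9.7 [-0.18173526  0.30425928  1.93537431 -0.00821815  0.91571202 -2.14822673] (array([   9. ,    4. , -250.8]), array([ 0.12, -0.86,  0.11]))
```

View pics/w3c.png

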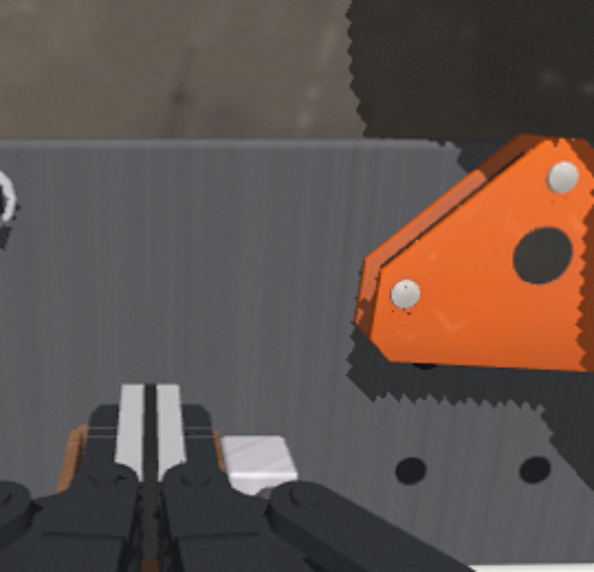

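The fingers are against the tube end, with the tube edges at x≈75 and 220 in the crop beside the side locator. The 35 N stop means the end locator is reached. I'll back off and repeat the side push.

Call:
arm_command:
  series:
    - [0.01, 0, 0, 0, 0.5, 0, 0]
    - [0.03, 0, -0.01, 0, 0.8, 0, 0]
    - [0.05, -0.03, -0.03, 0, 0.8, 0, 0]
    - [0.04, -0.065, -0.03, 0, 0.8, 0, 0]
    - [0, -0.075, -0.03, 0, 0.8, 0, 0]

```text
time_s: 10.25
eef_pos: [0.5269, -0.0428, 0.1309]
eef_rot: [-0.006, -0.196, 0.981, -0.003]
wrist_force: [1.8, -0.7, 0.0]
opening: 0.002
```

```bash
sed -i 's/\[-.100,-.045,.100\]/[-.003,-.100,.098]/' st.py; python3 st.py
```

```text
10.25 jig mm [[ -49.7 -122.2  130.9]] F jig [[ 1.4 -1.3  0. ]] (array([-47. ,  22.5,  32.3]), array([-0.17, -0.68, -0.26]))
```

Call:
arm_command:
  series:
    - [-0.02, 0, 0.01, -0.1, -0.4, -0.2, 0]
    - [-0.047, 0, 0.02, -0.2, -0.7, -0.3, 0]
    - [-0.047, 0.005, 0.032, -0.2, -0.7, -0.3, 0]
    - [-0.047, 0.017, 0.032, -0.2, -0.7, -0.3, 0]
    - [-0.047, 0.032, 0.032, -0.2, -0.7, -0.3, 0]

```text
time_s: 10.75
eef_pos: [0.5552, 0.009, 0.0963]
eef_rot: [-0.002, -0.2, 0.98, 0.002]
wrist_force: [0.8, 0.8, 0.8]
opening: -0.0
```

```bash
python3 st.py
```

```text
10.75 jig mm [[ -3.5 -85.4  96.3]] F jig [[1.  0.4 0.8]] (array([ -0.4, -14.6,  -1.8]), array([ 0.25, -0.18,  0.26]))
```

Call:
arm_command:
  series:
    - [0, 0.003, 0, 0, 0, 0, 0]
    - [0, 0.006, 0, 0, 0, 0, 0]
    - [0, 0.009, 0, 0, 0, 0, 0]
    - [0, 0.011, 0, 0, 0, 0, 0]
    - [0, 0.011, 0, 0, 0, 0, 0]

```text
time_s: 11.25
eef_pos: [0.5529, 0.0167, 0.0979]
eef_rot: [-0.001, -0.201, 0.98, -0.0]
wrist_force: [-0.5, -7.2, 2.3]
opening: 0.003
```

```bash
python3 st.py
```

```text
11.25 jig mm [[ -2.5 -77.5  97.9]] F jig [[-3.3 -6.4  2.3]] (array([  0.6, -22.5,  -0.1]), array([-0.01, -0.07,  0.31]))
```

Call:
arm_command:
  series:
    - [0, 0.001, 0, 0, 0, 0, 0]
    - [0, 0.002, 0, 0, 0, 0, 0]
    - [0, 0.003, 0, 0, 0, 0, 0]
    - [0, 0.004, 0, 0, 0, 0, 0]
    - [0, 0.004, 0, 0, 0, 0, 0]

```text
time_s: 11.75
eef_pos: [0.5527, 0.0177, 0.0988]
eef_rot: [0.0, -0.201, 0.98, -0.002]
wrist_force: [0.4, -18.5, 4.4]
opening: 0.0
```

```bash
python3 st.py
```

```text
11.75 jig mm [[ -2.4 -76.4  98.8]] F jig [[ -6.8 -17.2   4.4]] (array([  0.8, -23.5,   0.9]), array([-0.29, -0.01,  0.3 ]))
```

Call:
arm_command:
  series:
    - [0, -0.02, 0, 0, 0, 0, 0]
    - [0, -0.045, -0.03, 0, 0, 0, 0]
    - [-0.01, -0.06, -0.08, 0, 0, 0, 0]
    - [-0.02, -0.07, -0.13, 0, 0, 0, 0]
    - [-0.023, -0.075, -0.18, 0.3, 0, 0.3, 0]

```text
time_s: 12.25
eef_pos: [0.6016, -0.0389, 0.2732]
eef_rot: [-0.001, -0.197, 0.98, -0.001]
wrist_force: [0.4, -0.0, -0.1]
opening: 0.0
```

```bash
python3 st.py; python3 look.py w4
python3 - <<'E'
from bench import camera,camera_model
from h import *
f=np.load("pics/w4.npz");m={k:f[k] for k in("K","distortion","position","attitude")};p,d=f["p"],f["d"]
cv2.imwrite("pics/w4c.png",cv2.resize(p[:,200:,::-1],None,fx=1.5,fy=1.5))
Z=cloud(m,d)[...,2];hsv=cv2.cvtColor(p,cv2.COLOR_RGB2HSV)
t=(hsv[...,0]<15)&(hsv[...,1]>90)&(abs(Z-.049)<.008)
n,l,s,c=cv2.connectedComponentsWithStats(t.astype(np.uint8));t=l==1+s[1:,4].argmax()
v,u=np.where(t);Q=w2j(plane(m,np.c_[u,v],.05))*1000;print("tube",cv2.minAreaRect(np.float32(Q[:,:2])))
p,d=camera("top");m=camera_model("top");np.savez("pics/top1.npz",p=p,d=d)
X=cloud(m,d);J=w2j(X.reshape(-1,3)).reshape(X.shape)
roi=np.zeros(d.shape,bool);roi[145:245,255:350]=1
hsv=cv2.cvtColor(p,cv2.COLOR_RGB2HSV)
t=roi&(hsv[...,0]<15)&(hsv[...,1]>120)&(X[...,2]>.035)&(X[...,2]<.065)
n,l,s,c=cv2.connectedComponentsWithStats(t.astype(np.uint8));t=l==1+s[1:,4].argmax()
v,u=np.where(t);Q=w2j(plane(m,np.c_[u,v],.05))*1000;print("tube top",cv2.minAreaRect(np.float32(Q[:,:2])))
E
```

```text
12.25 jig mm [[  20.7 -147.7  273.2]] F jig [[ 0.4 -0.2 -0.1]] (array([ 23.5,  48. , 175.1]), array([-0.12, -0.09, -0.09]))
12.25 [-0.26016925  0.2697409   1.56393266 -0.00271484  1.30780173 -2.22754374] (array([ 81. , 107.4, -76.9]), array([-0.12, -0.09, -0.09]))
tube ((30.451438903808594, -48.11390686035156), (40.960811614990234, 148.2102508544922), 89.93787384033203)
tube top ((27.99603271484375, -41.76188659667969), (145.64732360839844, 39.59886169433594), 0.1965036690235138)
```

View pics/w4c.png

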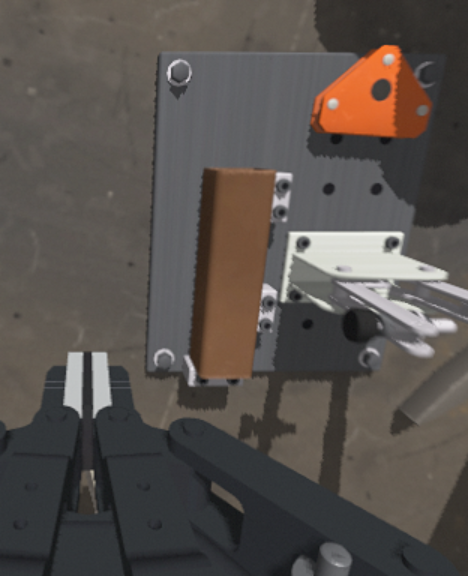

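The tube now lies parallel to the jig (yaw 0.0–0.2°) against both side blocks and the end block at (195,370). Its centre is at about (29, -45) mm averaged over both views. Next is the clamp handle.

Call:
arm_command:
  series:
    - [0, 0.02, -0.03, 0, 0, 0, 0]
    - [-0.003, 0.065, -0.045, 0, 0, 0, 0]
    - [-0.006, 0.11, -0.045, 0, 0, 0, 0]
    - [-0.009, 0.15, -0.045, 0, 0, 0, 0]
    - [-0.01, 0.188, -0.045, 0, 0, 0, 0]

```text
time_s: 12.85
eef_pos: [0.5366, 0.1408, 0.3159]
eef_rot: [-0.0, -0.198, 0.98, -0.001]
wrist_force: [-0.2, 0.8, 0.3]
opening: 0.001
```

```bash
sed -i 's/\[-.003,-.100,.098\]/[.031,.045,.2465]/' st.py; python3 st.py
```

```text
12.85 jig mm [[ 30.6  43.2 315.9]] F jig [[0.1 0.8 0.3]] (array([-0.5,  1.9, 69.4]), array([-0.1 , -0.07, -0.02]))
```

Call:
arm_command:
  series:
    - [0, -0.003, 0.03, 0, 0, 0, 0]
    - [0, -0.003, 0.055, 0, 0, 0, 0]
    - [0, -0.003, 0.069, 0, 0, 0, 0]
    - [0, -0.001, 0.069, 0, 0, 0, 0]
    - [0, 0.002, 0.069, 0, 0, 0, 0]

```text
time_s: 13.35
eef_pos: [0.5369, 0.1408, 0.2473]
eef_rot: [-0.001, -0.198, 0.98, -0.001]
wrist_force: [-0.0, -0.1, 0.6]
opening: -0.001
```

Call:
arm_command:
  series:
    - [0, 0.005, 0, 0, 0, 0, 0]
    - [0, 0.01, 0, 0, 0, 0, 0]
    - [0, 0.014, 0, 0, 0, 0, 0]
    - [0, 0.018, 0, 0, 0, 0, 0]
    - [0, 0.022, 0, 0, 0, 0, 0]

```text
time_s: 13.85
eef_pos: [0.5282, 0.1616, 0.2472]
eef_rot: [-0.0, -0.198, 0.98, -0.001]
wrist_force: [0.1, -0.9, 0.9]
opening: 0.004
```

```bash
python3 st.py
```

```text
13.85 jig mm [[ 30.9  65.7 247.2]] F jig [[-0.3 -0.9  0.9]] (array([ -0.1, -20.7,   0.8]), array([-0.12, -0.06,  0.  ]))
```

Call:
arm_command:
  series:
    - [0, 0.008, 0.001, 0, 0, 0, 0]
    - [0, 0.018, 0.004, 0, 0, 0, 0]
    - [0, 0.027, 0.007, 0, 0, 0, 0]
    - [0, 0.036, 0.01, 0, 0, 0, 0]
    - [0, 0.044, 0.014, 0, 0, 0, 0]

```text
time_s: 14.35
eef_pos: [0.5104, 0.2028, 0.2322]
eef_rot: [-0.001, -0.198, 0.98, -0.001]
wrist_force: [-0.3, -0.3, -1.3]
opening: -0.002
```

```bash
python3 st.py; python3 look.py w5
python3 - <<'E'
import cv2
from bench import camera
p,d=camera("side");q=cv2.resize(p[130:230,200:330,::-1],None,fx=3.2,fy=3.2,interpolation=cv2.INTER_CUBIC)
w=cv2.resize(cv2.imread("pics/w5.png"),None,fx=.625,fy=.833)
cv2.imwrite("pics/s5.png",cv2.hconcat([q,w]))
E
```

```text
14.35 jig mm [[ 30.5 110.5 232.2]] F jig [[-0.4 -0.2 -1.3]] (array([ -0.5, -65.5, -14.2]), array([-0.08, -0.14,  0.03]))
14.35 [ 0.16289705  0.20070295  1.73683148 -0.00211014  1.20612337 -1.80643796] (array([  90.8, -150.6, -117.4]), array([-0.08, -0.14,  0.03]))
```

View pics/s5.png

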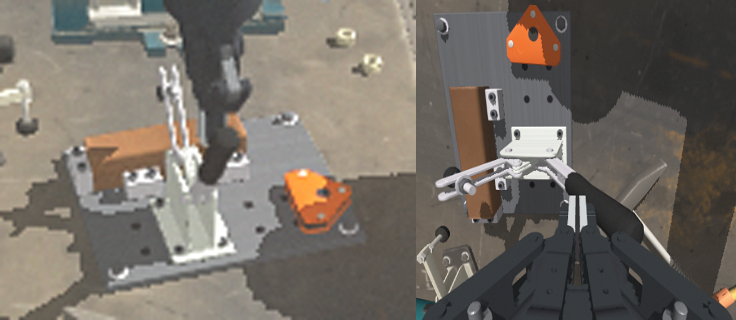

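The handle is leaning back with the fingers behind it (wrist panel: grip from (570,180) to (625,215)), and the clamp arm is swinging toward the tube. Following the arc further.

Call:
arm_command:
  series:
    - [0, 0.008, 0.005, 0, 0, 0, 0]
    - [0, 0.016, 0.01, 0, 0, 0, 0]
    - [0, 0.022, 0.015, 0, 0, 0, 0]
    - [0, 0.028, 0.022, 0, 0, 0, 0]
    - [0, 0.034, 0.029, 0, 0, 0, 0]

```text
time_s: 14.95
eef_pos: [0.4974, 0.2336, 0.2029]
eef_rot: [-0.001, -0.198, 0.98, -0.001]
wrist_force: [-0.5, -0.5, 0.5]
opening: 0.0
```

Call:
arm_command:
  series:
    - [0, 0.003, 0.005, 0, 0, 0, 0]
    - [0, 0.006, 0.01, 0, 0, 0, 0]
    - [0, 0.009, 0.016, 0, 0, 0, 0]
    - [0, 0.012, 0.022, 0, 0, 0, 0]
    - [0, 0.014, 0.028, 0, 0, 0, 0]

```text
time_s: 15.45
eef_pos: [0.4923, 0.2464, 0.1758]
eef_rot: [-0.001, -0.198, 0.98, -0.001]
wrist_force: [-2.8, -0.3, 8.2]
opening: -0.004
```

```bash
python3 st.py
```

```text
15.45 jig mm [[ 30.8 157.7 175.8]] F jig [[-2.7  0.9  8.2]] (array([-1.000e-01, -1.128e+02, -7.050e+01]), array([-0.08, -0.08, -0.01]))
```

Tip contact resistance is 8 N. Pushing on down past the dead point.

Call:
arm_command:
  series:
    - [0, 0.002, 0.005, 0, 0, 0, 0]
    - [0, 0.004, 0.01, 0, 0, 0, 0]
    - [0, 0.005, 0.014, 0, 0, 0, 0]
    - [0, 0.005, 0.018, 0, 0, 0, 0]
    - [0, 0.005, 0.021, 0, 0, 0, 0]

```text
time_s: 15.95
eef_pos: [0.4901, 0.2504, 0.1539]
eef_rot: [-0.001, -0.198, 0.98, -0.001]
wrist_force: [0.0, -0.7, -0.4]
opening: -0.0
```

```bash
python3 st.py
```

```text
15.95 jig mm [[ 30.3 162.3 153.9]] F jig [[-0.2 -0.7 -0.4]] (array([  -0.5, -117.4,  -92.4]), array([-0.1 , -0.14,  0.  ]))
```

The force fell to zero, so it probably snapped through. I'll retreat straight up and look.

Call:
arm_command:
  series:
    - [0, 0, -0.03, 0, 0, 0, 0]
    - [0, 0, -0.07, 0, 0, 0, 0]
    - [0, 0, -0.12, 0, 0, 0, 0]
    - [0.05, 0, -0.15, 0, 0, 0, 0]
    - [0.1, 0, -0.15, 0, 0, 0, 0]

```text
time_s: 16.45
eef_pos: [0.4067, 0.2149, 0.3081]
eef_rot: [0.003, -0.198, 0.98, -0.001]
wrist_force: [-0.4, -0.8, 1.2]
opening: -0.001
```

```bash
python3 st.py; python3 look.py w6
python3 - <<'E'
import cv2
from bench import camera,camera_model
from h import *
p,d=camera("side");q=cv2.resize(p[130:230,200:330,::-1],None,fx=3.2,fy=3.2,interpolation=cv2.INTER_CUBIC)
w=cv2.resize(cv2.imread("pics/w6.png"),None,fx=.75,fy=.833)
cv2.imwrite("pics/s6.png",cv2.hconcat([q,w]))
for n in("wrist","top"):
    if n=="wrist": f=np.load("pics/w6.npz");m={k:f[k] for k in("K","distortion","position","attitude")};p,d=f["p"],f["d"]
    else: p,d=camera(n);m=camera_model(n)
    X=cloud(m,d);J=w2j(X.reshape(-1,3))*1000;hsv=cv2.cvtColor(p,cv2.COLOR_RGB2HSV)
    g=(abs(J[:,0]-30)<14)&(hsv[...,2].ravel()<70)&(J[:,1]>120)&(J[:,1]<235)&(J[:,2]>40)&(J[:,2]<200)
    if g.sum()>10: print(n,"grip z at y",[(a,np.percentile(J[g&(abs(J[:,1]-a)<8),2],90).round(1)) for a in(140,170,200,215) if (g&(abs(J[:,1]-a)<8)).sum()>3],J[g][:,1].max())
    t=(hsv[...,0]<15)&(hsv[...,1]>90)&(abs(X[...,2]-.05)<.008)&(abs(J[:,0]-30).reshape(d.shape)<120)&(abs(J[:,1]+45).reshape(d.shape)<35)
    v,u=np.where(t);Q=w2j(plane(m,np.c_[u,v],.05))*1000;print("tube",len(v),cv2.minAreaRect(np.float32(Q[:,:2])))
E
```

```text
16.45 jig mm [[-60.4 161.9 308.1]] F jig [[-0.7 -0.6  1.2]] (array([ -91. , -116.7,   62.4]), array([-0.18,  0.31, -0.01]))
16.45 [ 0.22824932 -0.0919683   1.88208049 -0.00225441  1.34558816 -1.74072479] (array([  -0.6, -202. ,  -41.3]), array([-0.18,  0.31, -0.01]))
wrist grip z at y [(140, np.float64(72.8)), (170, np.float64(71.5)), (200, np.float64(77.7)), (215, np.float64(77.7))] 219.89187881852328
tube 2770 ((28.010848999023438, -41.15035629272461), (41.31249237060547, 150.18492126464844), 89.94483947753906)
top grip z at y [(140, np.float64(80.6)), (170, np.float64(79.7)), (200, np.float64(80.5)), (215, np.float64(81.5))] 217.93495722748779
tube 508 ((29.147869110107422, -42.460575103759766), (147.94741821289062, 39.85292434692383), 0.21214482188224792)
```

View pics/s6.png

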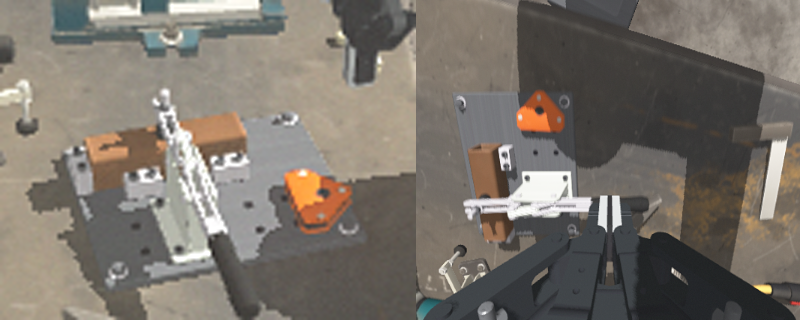

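The handle is level: grip top at 80 mm along its whole length (top camera), end at y≈218. The arm is down on the tube's middle, the tube is still against its locators, and the bystanders are in place. Handing in.

```bash
python3 -c "
from bench import ctrl
print(ctrl.hand_in())"
```

```text
the job is handed in; nothing more can be done
None
```

I pushed the tube sideways, then along the jig onto its locators, and pressed it sideways once more. Then I swung the clamp handle back and down until it snapped over. I handed in at about 16.6 s of the 64 s.

**Tube:** The side push stopped hard at the same spot both times, at 17–21 N. The end push stopped at 35 N. Final yaw is within 0.2° of the jig. The measured centre is x = 28–29 mm and y = -41 to -42.5 mm in the last pictures, against the nominal 30 and -45. The views disagreed by a few mm in y: an earlier wrist view gave -48. I put that down to calibration and jig-pose error, because the hard stops and the pictures both show it seated.

**Clamp:** Resistance rose to 8 N near the tip's contact and dropped to zero past the dead point. The top camera shows the handle level, with the grip top at 80–81 mm along its length. The wrist camera read 72–78 mm, probably because the fingers partly hid the grip. The arm lies down over the tube's middle. I did not measure the tip's pressing force.

**Bystanders:** The magnet square looks unmoved in the pictures, and I never worked near the hammer or try square. I checked none of the three numerically. The gripper was clear of everything at hand-in.

**Early detour:** My first approach ran the last joint almost to its range limit, at -3.118 of -3.12 rad. I switched to another tool orientation and nothing was touched.

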